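Find a cored sleeve by heft and clamp it in the fixture chuck

TASK

The sealed steel sleeves on the plywood board look alike, but some have a steel core inside and some are empty: tell them apart by their weight. Open the three-jaw chuck fully with its lever, stand one cored sleeve centrally on the seat between the jaws and let go, then swing the lever clockwise until you feel the jaws grip the sleeve firmly, without crushing it. Put every empty sleeve in the white tray, leave any other cored sleeve standing upright on the board, and leave the other things alone.

Things in the scene. Friction and masses are not known exactly. Their poses are not given: they have to be found in the camera images.
- sleeve_1_mid (a point): centre (40 mm above the underside) of a sealed round steel sleeve, 54 mm diameter, 80 mm tall, upright at the start; z axis along the sleeve to its lid. Empty sleeves weigh 0.10 to 0.15 kg, cored ones 0.38 to 0.60 kg; they look the same. Four or five sleeves are present (an absent one reads None), one or two of them cored
- sleeve_2_mid (a point): centre (40 mm above the underside) of a sealed round steel sleeve, 54 mm diameter, 80 mm tall, upright at the start; z axis along the sleeve to its lid. Empty sleeves weigh 0.10 to 0.15 kg, cored ones 0.38 to 0.60 kg; they look the same. Four or five sleeves are present (an absent one reads None), one or two of them cored
- sleeve_3_mid (a point): centre (40 mm above the underside) of a sealed round steel sleeve, 54 mm diameter, 80 mm tall, upright at the start; z axis along the sleeve to its lid. Empty sleeves weigh 0.10 to 0.15 kg, cored ones 0.38 to 0.60 kg; they look the same. Four or five sleeves are present (an absent one reads None), one or two of them cored
- sleeve_4_mid (a point): centre (40 mm above the underside) of a sealed round steel sleeve, 54 mm diameter, 80 mm tall, upright at the start; z axis along the sleeve to its lid. Empty sleeves weigh 0.10 to 0.15 kg, cored ones 0.38 to 0.60 kg; they look the same. Four or five sleeves are present (an absent one reads None), one or two of them cored
- sleeve_5_mid (a point): centre (40 mm above the underside) of a sealed round steel sleeve, 54 mm diameter, 80 mm tall, upright at the start; z axis along the sleeve to its lid. Empty sleeves weigh 0.10 to 0.15 kg, cored ones 0.38 to 0.60 kg; they look the same. Four or five sleeves are present (an absent one reads None), one or two of them cored
- sleeve_1: the same sleeve; origin at the centre of its underside
- sleeve_2: the same sleeve; origin at the centre of its underside
- sleeve_3: the same sleeve; origin at the centre of its underside
- sleeve_4: the same sleeve; origin at the centre of its underside
- sleeve_5: the same sleeve; origin at the centre of its underside
- chuck_centre (a point): centre of the top of the chuck's round seat (60 mm diameter), 30 mm above the board (z = 0.075), on the axis of the chuck. The chuck is a fixed round steel body on a 170 mm round base; three jaws stand round the seat, tops 55 mm above the board. x and y axes of this frame turn with the chuck, z is up
- chuck_ring (a joint): angle (rad) of the chuck's lever ring: 0 fully open (stop), grows clockwise from above, end 1.45. Jaw faces are 39 mm from the axis at 0 and move in 12 mm per rad: they touch a centred sleeve at 1.0, then press springily, 120 N per further rad each. The ring drags with 0.6 N m (5 N at the lever post) and stays where left, holding about 17 N a jaw. At the start no sleeve fits between the jaws
- lever_post (a point): centre of the black round grip (20 mm diameter, 50 mm tall, top 125 mm above the board) on the lever ring's upright post (12 mm, below the grip), 120 mm from the chuck axis, round which it swings; this point is 100 mm above the board. With the ring at 0 it stands at -0.87 rad from the x axis of chuck_centre (negative is clockwise from above)
- jaw_0: gripping face part of one chuck jaw, 16 mm wide, 24 mm tall (31 to 55 mm above the board); origin on the chuck axis when the jaw is fully out, so only its movement matters. More than 45 N on a jaw (0.37 rad past touching, about 18 N at the lever post while turning) crushes the sleeve
- jaw_1: gripping face part of one chuck jaw, 16 mm wide, 24 mm tall (31 to 55 mm above the board); origin on the chuck axis when the jaw is fully out, so only its movement matters. More than 45 N on a jaw (0.37 rad past touching, about 18 N at the lever post while turning) crushes the sleeve
- jaw_2: gripping face part of one chuck jaw, 16 mm wide, 24 mm tall (31 to 55 mm above the board); origin on the chuck axis when the jaw is fully out, so only its movement matters. More than 45 N on a jaw (0.37 rad past touching, about 18 N at the lever post while turning) crushes the sleeve
- chuck_seat: the round seat of the chuck, 60 mm diameter, oiled like the jaws, so that the closing jaws slide a sleeve to the centre; origin on the chuck axis 24 mm above the board
- tray_mid (a point): centre of the underside of the milky white open plastic tray, fixed on the board, 2 mm thick floor; 197 mm along its x, 283 mm along its y at the rim, 76 mm tall, with thick sloping walls, clear inner floor about 152 x 238 mm
- tray: the same tray, origin at the centre of its underside
- board: fixed plywood working board lying on the bench, 305 mm deep, 760 mm wide; its top is 45 mm above the bench (z = 0.045). The chuck, the tray and the sleeves stand on it
- pads: bystander: flat yellow pack 50x72x14 mm, origin at its underside; not to be disturbed
- hex_set: bystander: red folding hex key set 34x90x22 mm, origin at its underside; not to be disturbed
- race: bystander: ball bearing 45 mm diameter, 14 mm tall, origin at its underside; not to be disturbed

How it is judged:
By the outcome, as a careful person would: the job done as asked, in the order asked, and still so for the second after the job is handed in, with the robot touching nothing.
Of core_a, core_b, core_c only 1 to 2 are there at a start; the rules pass over those that are not, and their reading is None.
Of sleeve_2, sleeve_4 only 1 to 2 are there at a start; the rules pass over those that are not, and their reading is None.
At some moment in a run one of sleeve_2, sleeve_4 may be knocked a few centimetres aside while the robot is not near it.
Once in a run the grip may slacken for a moment while it holds something.
It also fails if it takes over 192 s, if anything falls off the work surface, if the arm or the gripper's body presses on something with over 40 N, if the wrist force passes 120 N, or if a joint passes its speed limit or range.

ROBOT

A 6-joint arm with a two-finger parallel gripper is mounted at the origin on a cart in front of the work surface, level with it; the furniture and walls round the work are solid. World frame = base frame: x ahead of the robot, y to its left, z up, the work surface at z = 0. Lengths are in m, angles in rad, forces in N, time in s.
With the tool pointing down it reaches from about 0.35 to 0.775 m from the base axis. Payload 7.3 kg.
Tool frame: the origin (TCP) lies on the centre line of the jaws, within the pads' length; the fingertips stand 11 mm ahead of it and the grasp point (between the pads) lies 8 mm behind it; z points along the fingers, y is the line along which they close (so a half turn about z gives the same grasp; the last joint's range is limited). The gripper opens to 92 mm and grips with 3 to 60 N. Pads are 19 mm wide; open, the fingers measure 130 mm over their backs; the gripper's body (75 mm by 190 mm) begins 47 mm behind the grasp point.
Start: joints at [-1.322, 0.342, 1.524, -0, 1.275, -0.146], TCP at [0.202, -0.485, 0.238] pointing down, gripper open.
Joint ranges: [-2.53, 2.53], [-0.77, 2.02], [0.04, 2.7], [-1, 4.14], [0.28, 2.66], [-3.11, 3.11]. Speed limits (rad/s): [2.57, 2.57, 3.14, 3.14, 3.14, 3.14].

INTERFACE

Orientations are given as a unit quaternion [x, y, z, w].
In Python, from plant import env gives the robot as it stands.
- The arm moves only by the tool send_rows, never from a script. Its argument "moves" is text: rows parted by semicolons, each of 5 numbers parted by spaces: the shift along the world's x, y, z in mm, then the turn about the world's z in degrees, then the closure, from 0 (fully open) to 1 (shut). A call has 1 to 20 rows; each row is the pose to reach, as a shift and turn from the pose commanded when the call began; what a row does not reach only later rows make up. A row lasts 1/12 s, in which the tool goes at most 41.7 mm and 7.16 degrees, less where a joint would pass 70% of its speed; a pose out of reach is approached as far as the arm can. A call with a gripper value outside its range is refused whole. The fingers move at their own pace and stop on an object; "squeeze" is the grip in N (left out, the last holds). Time passes only in rows, so rows that repeat a pose let the fingers close. It gives the time, the measured TCP pose, the force, the opening and the grip force at its end, in the units of the state.
- env.get_obs(): the state, without advancing time (a new reading comes with each control period).
- env.capture(name): name is "scene" or "side" or "wrist"; returns the picture (384x512x3 uint8, blue, green, red); there is no depth.
- env.get_calibration(name): a dict with "camera_matrix" (3x3 intrinsics, pixels), "dist_coeffs" ([k1, k2, p1, p2, k3] as OpenCV has them; the pictures are not rectified), "position" and "orientation" of the camera in the world; the wrist camera has in their place "tool_from_camera" (4x4, takes a point from camera to tool coordinates, whose origin is the TCP and whose axes are the flange's). Camera axes: x right, y up, looking along -z (the intrinsics and any distortion apply to the point x, -y, -z); pixel columns grow to the right and rows downward; lengths in m; the calibration is good to about 2 mm. A picture is of the moment at which its call begins: read the wrist's pose just before it. get_calibration takes no time and is no camera call.
- env.hand_in(): hands the job in; it is judged then, once.
The state is a dict: "time_s": time; "joint_pos": joint angles; "dq": joint speeds; "tau": joint torques, N m; "eef_pos": TCP position; "eef_rot": TCP orientation; "ft_force": force on the tool from outside, world axes, zero at the start; "ft_torque": the same for the moment, N m; "finger_gap": finger opening in m; "finger_force": force on a finger pad.
Only numpy, scipy, OpenCV 4.12 (cv2) and the standard library are available. Lean on these libraries where they do the work, as an engineer would, in place of code of your own. Each camera call takes 0.05 s, during which the arm holds its last target. There are 200 camera calls.

## Working session

There is one attempt and no reset: what is moved stays moved. The work goes in short steps, Python scripts to look and compute and a tool call to move; the robot and the scene stay as the last step left them, time stands still between calls to the robot, and variables do not carry over. Pictures are saved under pics/ and viewed, at most 14 in all, crops included, and the job is handed in when it is done.

Besides the shell and the picture viewer there is one more tool, called after "Call:" by a JSON object that holds its "api" and its "payload". send_rows: Moves the arm, as the interface text tells. Its arguments: {"type":"object","properties":{"moves":{"type":"string"},"squeeze":{"type":"number"}},"required":["moves"]}

```bash
ls; mkdir -p pics; cat > h.py <<'E'
from plant import env
import numpy as np, cv2
from scipy.spatial.transform import Rotation as R
def cam(name):
    c=env.get_calibration(name); K=np.array(c["camera_matrix"]); d=np.array(c["dist_coeffs"])
    if "tool_from_camera" in c:
        o=env.get_obs(); T=np.eye(4); T[:3,:3]=R.from_quat(o["eef_rot"]).as_matrix(); T[:3,3]=o["eef_pos"]
        T=T@np.array(c["tool_from_camera"]); return K,d,T[:3,3],T[:3,:3]
    return K,d,np.array(c["position"]),R.from_quat(c["orientation"]).as_matrix()
def ray(c,uv,z):
    K,d,p,r=c
    q=cv2.undistortPoints(np.array(uv,float).reshape(-1,1,2),K,d)[:,0]
    v=np.c_[q[:,0],-q[:,1],-np.ones(len(q))]@r.T
    return p+v*((z-p[2])/v[:,2])[:,None]
def proj(c,P):
    K,d,p,r=c
    q=(np.array(P,float).reshape(-1,3)-p)@r; q=q*[1,-1,-1]
    return cv2.projectPoints(q,np.zeros(3),np.zeros(3),K,d)[0][:,0]
E
python3 - <<'E'
from h import *
for n in("scene","side","wrist"):
    c=cam(n); print(n,c[2].round(3),c[3][:,2].round(2)); cv2.imwrite(f"pics/{n}0.png",env.capture(n))
print(env.get_obs())
E
```

```text
pics
scene [-0.154  0.676  1.019] [-0.54  0.49  0.69]
side [-0.053 -1.132  0.644] [-0.41 -0.82  0.39]
wrist [ 0.273 -0.454  0.384] [0.26 0.11 0.96]
{'time_s': 0.15, 'joint_pos': array([-1.32197899e+00,  3.42552686e-01,  1.52476348e+00,  2.84170292e-05,
        1.27540645e+00, -1.45973342e-01]), 'dq': array([ 1.69523622e-03, -2.67286813e-03, -4.35651837e-03,  1.97100527e-03,
        4.95796839e-05,  8.55306436e-04]), 'tau': array([ 1.47260827e-03, -4.31465828e+01, -2.44353873e+01,  7.17695849e-02,
        5.37088152e-02, -8.48692321e-05]), 'eef_pos': array([ 0.20189486, -0.48432568,  0.2372217 ]), 'eef_rot': array([ 9.80581375e-01,  1.96111825e-01, -1.54667239e-05, -5.64930729e-04]), 'ft_force': array([ 0.80673885, -0.01068426,  0.12191835]), 'ft_torque': array([ 0.02733969, -0.00183145,  0.04291877]), 'finger_force': 0.0, 'finger_gap': 0.09164149391758171}
```

View pics/scene0.png

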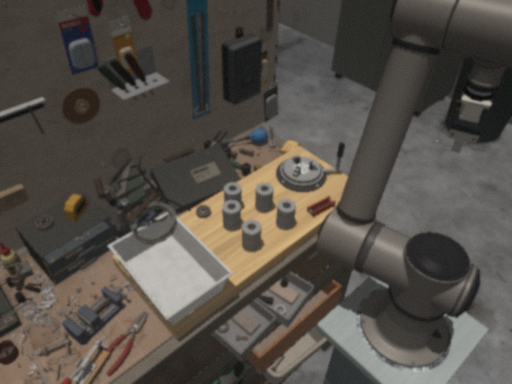

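View pics/side0.png

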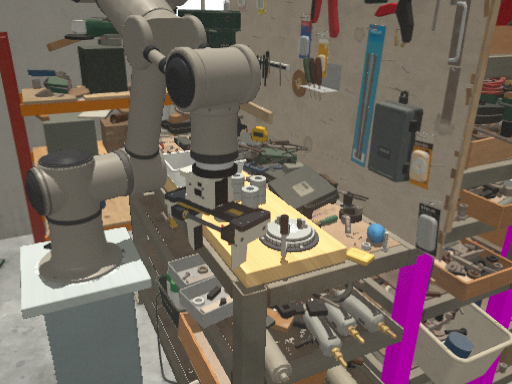

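The scene view shows five sleeves, with lids near (233,187), (264,188), (231,207), (286,206) and (251,228). The chuck is near (303,172), its lever near (340,150), the tray at about (170,265), the bearing at (203,211) and the hex set at (321,206). In the side view the lever stands at (283,235) and the yellow pack at (360,257).

```bash
python3 - <<'E'
from h import *
a=cv2.imread("pics/scene0.png")[130:270,185:365]; a=cv2.resize(a,None,fx=4,fy=4,interpolation=cv2.INTER_CUBIC)
a=np.clip(a.astype(float)*1.8,0,255).astype(np.uint8)
cv2.imwrite("pics/sc1.png",a)
b=cv2.imread("pics/side0.png")[150:290,180:380]; cv2.imwrite("pics/sd1.png",cv2.resize(b,None,fx=4,fy=4,interpolation=cv2.INTER_CUBIC))
E
```

```text
(no output)
```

View pics/sc1.png

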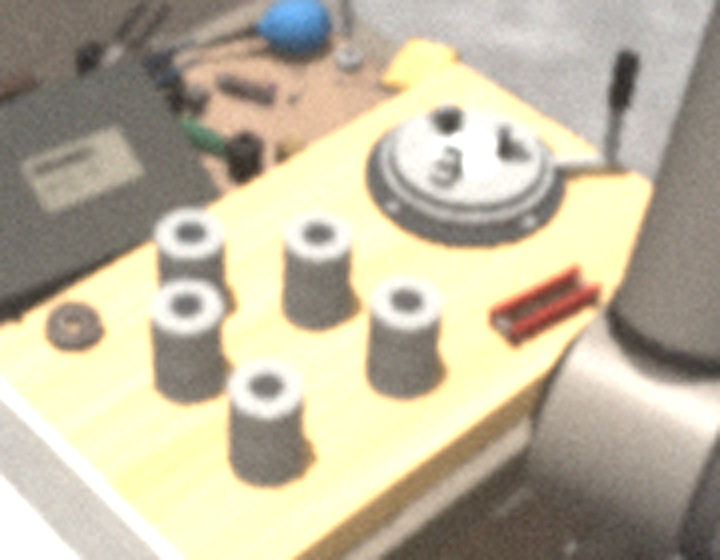

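View pics/sd1.png

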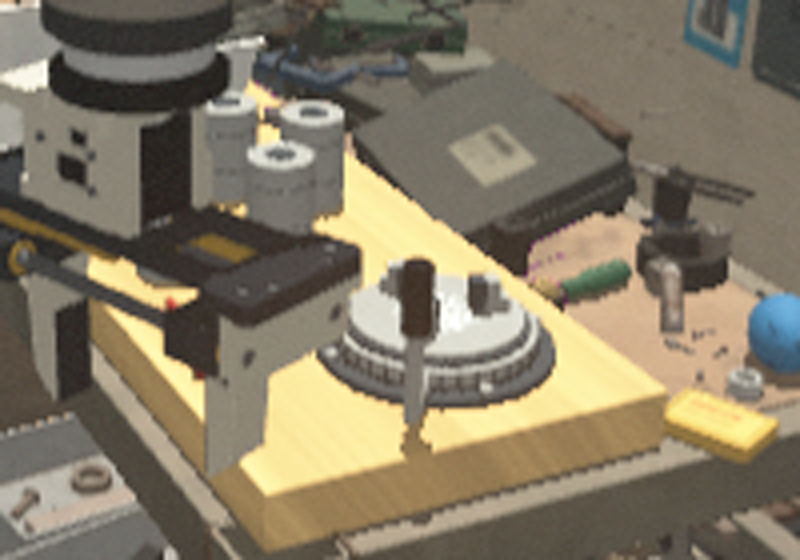

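```bash
python3 - <<'E'
from h import *
c=cam("scene"); f=lambda p:np.array(p)/4+[185,130]
print("lids",ray(c,f([(190,233),(318,233),(187,306),(405,300),(266,386)]),.125).round(3))
print("bearing",ray(c,f([(74,326)]),.059).round(3),"hex",ray(c,f([(495,315),(578,270),(600,292),(515,342)]),.067).round(3))
print("lever",ray(c,f([(623,80)]),.145).round(3)); 
print("chuck",ray(c,f([(470,145)]),.09).round(3))
print("tray rim",ray(c,[(110,247),(172,207),(229,270),(175,315)],.121).round(3))
s=cam("side"); g=lambda p:np.array(p)/4+[180,150]
print("lever",ray(s,g([(418,298)]),.145).round(3),"chuck",ray(s,g([(435,305)]),.09).round(3))
print("lids",ray(s,g([(281,154),(312,112),(232,102)]),.125).round(3))
print("pack",ray(s,g([(720,415)]),.014).round(3))
E
```

```text
lids [[0.571 0.078 0.125]
 [0.508 0.007 0.125]
 [0.515 0.129 0.125]
 [0.416 0.008 0.125]
 [0.421 0.138 0.125]]
bearing [[0.605 0.167 0.059]] hex [[ 0.397 -0.075  0.067]
 [ 0.387 -0.16   0.067]
 [ 0.36  -0.154  0.067]
 [ 0.368 -0.066  0.067]]
lever [[ 0.461 -0.286  0.145]]
chuck [[ 0.528 -0.185  0.09 ]]
tray rim [[0.617 0.46  0.121]
 [0.63  0.256 0.121]
 [0.354 0.275 0.121]
 [0.341 0.447 0.121]]
lever [[ 0.463 -0.29   0.145]] chuck [[ 0.525 -0.211  0.09 ]]
lids [[ 0.51  -0.001  0.125]
 [ 0.573  0.07   0.125]
 [ 0.523  0.118  0.125]]
pack [[ 0.7   -0.311  0.014]]
```

Call:
{"api": "send_rows", "payload": {"moves": "0 0 120 0 0;0 0 160 0 0;0 0 160 0 0;250 350 180 0 0;250 350 180 0 0;250 350 180 0 0;250 350 180 0 0;250 350 180 0 0;250 350 180 0 0;250 350 180 0 0;250 350 180 0 0;250 350 180 0 0;250 350 180 0 0;250 350 180 0 0;250 350 180 0 0;250 350 180 0 0", "squeeze": 15}}

```text
time_s: 1.48
eef_pos: [0.4521, -0.134, 0.4174]
eef_rot: [0.98, 0.197, -0.0, 0.0]
ft_force: [-0.2, -0.5, -0.1]
finger_gap: 0.0918
finger_force: 0.0
```

```bash
python3 - <<'E'
from h import *
c=cam("wrist"); im=env.capture("wrist"); np.savez("w1.npz",K=c[0],d=c[1],p=c[2],r=c[3])
o=env.get_obs();print(o["time_s"],o["eef_pos"],o["ft_force"],c[0])
b=cv2.resize(im,(800,600),interpolation=cv2.INTER_CUBIC)
cv2.imwrite("pics/w1.png",b);cv2.imwrite("w1raw.png",im)
print(proj(c,[[.526,-.2,.075],[.508,.004,.125],[.572,.075,.125],[.416,.008,.125],[.462,-.288,.17]])*800/512)
E
```

```text
1.5333 [ 0.4516586  -0.13481682  0.41732283] [-0.92430083 -0.48036522 -0.31862645] [[301.32612954   0.         252.63597814]
 [  0.         301.32612954 187.71233838]
 [  0.           0.           1.        ]]
[[482.41939274 188.5761979 ]
 [275.06428285 121.48662825]
 [220.30987496  14.18689928]
 [239.35434006 216.13955862]
 [559.90843037 304.03656456]]
```

View pics/w1.png

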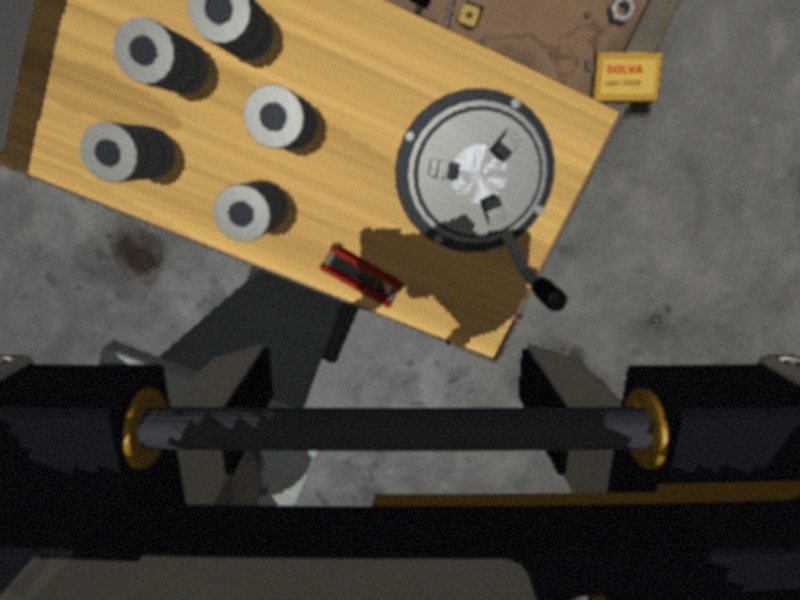

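The wrist view shows lids at (275,117), (242,213), (109,152), (143,51) and (221,12), and the chuck plate centred near (481,172). The jaws are at (442,170), (506,147) and (492,208), the lever grip top is at (556,298), and the hex set at (361,274).

```bash
python3 - <<'E'
from h import *
w=np.load("w1.npz"); c=[w[k] for k in "Kdpr"]; im=cv2.imread("w1raw.png"); k=512/800
g=cv2.medianBlur(cv2.cvtColor(im,cv2.COLOR_BGR2GRAY),3)
for (u,v) in [(275,117),(242,213),(109,152),(143,51)]:
    u0,v0=u*k,v*k; m=(g<75).astype(np.uint8)
    n,l,s,ce=cv2.connectedComponentsWithStats(m,connectivity=4); i=l[int(round(v0)),int(round(u0))]
    print((u,v),s[i][4],ce[i]/k, ray(c,[ce[i]],.125).round(4))
print(ray(c,np.array([(275,117),(242,213),(109,152),(143,51),(221,12)])*k,.125).round(3))
# plate: bright grey low-sat near chuck vs dark ring
hsv=cv2.cvtColor(im,cv2.COLOR_BGR2HSV); m=((hsv[...,1]<60)&(hsv[...,2]>90)).astype(np.uint8)
m=cv2.morphologyEx(m,cv2.MORPH_OPEN,np.ones((2,2),np.uint8))
n,l,s,ce=cv2.connectedComponentsWithStats(m); i=l[int(185*k),int(430*k)]; print(s[i],i)
cn=max(cv2.findContours((l==i).astype(np.uint8),0,cv2.CHAIN_APPROX_NONE)[0],key=len); e=cv2.fitEllipse(cv2.convexHull(cn)); print("plate",np.array(e[0])/k,np.array(e[1])/k,[ray(c,[e[0]],z).round(4) for z in(.055,.07,.075)])
print("jaws",ray(c,np.array([(442,170),(506,147),(492,208)])*k,.1).round(4))
print("lever",ray(c,np.array([(556,298)])*k,.17).round(4),ray(c,np.array([(541,286)])*k,.12).round(4))
E
```

```text
(275, 117) 175 [272.38392857 115.76785714] [[0.5116 0.0078 0.125 ]]
(242, 213) 159 [240.09433962 213.27633648] [[0.4188 0.0082 0.125 ]]
(109, 152) 189 [106.79563492 152.07506614] [[0.4253 0.1383 0.125 ]]
(143, 51) 219 [142.50856164  49.76455479] [[0.5206 0.1295 0.125 ]]
[[0.512 0.005 0.125]
 [0.42  0.007 0.125]
 [0.426 0.136 0.125]
 [0.52  0.129 0.125]
 [0.574 0.075 0.125]]
[ 260   64   91   88 5706] 10
plate [477.64873505 168.24990511] [143.50577593 149.94376898] [array([[ 0.5431, -0.1903,  0.055 ]]), array([[ 0.5425, -0.1877,  0.07  ]]), array([[ 0.5423, -0.1869,  0.075 ]])]
jaws [[ 0.5266 -0.1518  0.1   ]
 [ 0.5695 -0.199   0.1   ]
 [ 0.5127 -0.2118  0.1   ]]
lever [[ 0.4656 -0.2821  0.17  ]] [[ 0.4634 -0.2851  0.12  ]]
```

Call:
{"api": "send_rows", "payload": {"moves": "12 -149 -130 29 0;12 -149 -130 29 0;12 -149 -130 29 0;12 -149 -130 29 0;12 -149 -130 29 0;12 -149 -200 29 0;12 -149 -200 29 0;12 -149 -240 29 0;12 -149 -281 29 0;12 -149 -281 29 0;12 -149 -281 29 0.9;12 -149 -281 29 0.9;12 -149 -281 29 0.9;12 -149 -281 29 0.9;12 -149 -281 29 0.9;12 -149 -281 29 0.9", "squeeze": 25}}

```text
time_s: 2.87
eef_pos: [0.4644, -0.2839, 0.138]
eef_rot: [0.9, 0.435, 0.0, 0.001]
ft_force: [-0.5, -0.2, 0.3]
finger_gap: 0.0567
finger_force: 0.0
```

Call:
{"api": "send_rows", "payload": {"moves": "0 0 0 0 0.9;0 0 0 0 0.9;0 0 0 0 0.9;0 0 0 0 0.9;0 0 0 0 0.9;0 0 0 0 0.9;0 0 0 0 0.9;0 0 0 0 0.9"}}

```text
time_s: 3.53
eef_pos: [0.464, -0.2836, 0.1367]
eef_rot: [0.9, 0.435, 0.0, 0.0]
ft_force: [0.7, 0.1, -1.2]
finger_gap: 0.0198
finger_force: 25.0
```

```bash
python3 - <<'E'
from h import *
# circle steps
cx,cy,r=.540,-.188,.1216
a0=np.arctan2(-.2839-cy,.4644-cx); print(np.degrees(a0),np.hypot(-.2839-cy,.4644-cx))
for d in range(5,86,5):
    a=a0+np.radians(d); p=1000*r*(np.array([np.cos(a),np.sin(a)])-[np.cos(a0),np.sin(a0)]); print(d,p.round(0))
E
```

```text
-128.24946053782108 0.12211539624469965
5 [ 9. -6.]
10 [ 18. -12.]
15 [ 27. -16.]
20 [ 37. -20.]
25 [ 47. -23.]
30 [ 58. -25.]
35 [ 68. -26.]
40 [ 79. -26.]
45 [ 90. -25.]
50 [100. -24.]
55 [110. -21.]
60 [120. -17.]
65 [130. -13.]
70 [139.  -8.]
75 [148.  -2.]
80 [156.   5.]
85 [164.  12.]
```

Call:
{"api": "send_rows", "payload": {"moves": "9 -6 0 5 0.9;18 -12 0 10 0.9;27 -16 0 15 0.9;37 -20 0 20 0.9;47 -23 0 25 0.9;58 -25 0 30 0.9;68 -26 0 35 0.9;79 -26 0 40 0.9;90 -25 0 45 0.9"}}

```text
time_s: 4.28
eef_pos: [0.553, -0.3079, 0.1366]
eef_rot: [0.664, 0.748, -0.0, -0.002]
ft_force: [-7.3, 4.4, 4.2]
finger_gap: 0.0195
finger_force: 25.0
```

Call:
{"api": "send_rows", "payload": {"moves": "10 1 0 5 0.9;20 4 0 10 0.9;30 8 0 15 0.9"}}

```text
time_s: 4.53
eef_pos: [0.5829, -0.3001, 0.1364]
eef_rot: [0.56, 0.828, -0.0, -0.002]
ft_force: [-4.5, 1.0, 2.2]
finger_gap: 0.0265
finger_force: 2.5
```

Call:
{"api": "send_rows", "payload": {"moves": "0 0 0 0 0.9;0 0 0 0 0.9;0 0 0 0 0.9;5 2 0 2 0.9;9 4 0 5 0.9;13 6 0 7 0.9"}}

```text
time_s: 5.03
eef_pos: [0.5956, -0.2944, 0.1364]
eef_rot: [0.511, 0.86, 0.0, -0.001]
ft_force: [-5.6, 2.6, 1.6]
finger_gap: 0.0196
finger_force: 25.0
```

Call:
{"api": "send_rows", "payload": {"moves": "4 2 0 2 0.9;9 5 0 5 0.9;13 7 0 7 0.9"}}

```text
time_s: 5.28
eef_pos: [0.6056, -0.288, 0.1362]
eef_rot: [0.457, 0.889, -0.002, -0.005]
ft_force: [-31.5, -4.7, 10.6]
finger_gap: 0.0198
finger_force: 25.0
```

Call:
{"api": "send_rows", "payload": {"moves": "-3 -2 0 -1 0.9;-4 -2 0 -1 0.9;-4 -2 0 0 0.3;-4 -2 0 0 0.3;-4 -2 0 0 0.3;-4 -2 0 0 0.3;-4 -2 0 0 0.3;-4 -2 0 0 0.3;-4 -2 0 0 0.3;-4 -2 0 0 0.3;-4 -2 30 0 0;-4 -2 70 0 0;-4 -2 110 0 0;-4 -2 150 0 0;-50 120 200 -30 0;-80 160 280 -60 0;-110 200 280 -90 0;-110 200 280 -90 0;-110 200 280 -90 0;-110 200 280 -90 0"}}

```text
time_s: 6.95
eef_pos: [0.5047, -0.0968, 0.4109]
eef_rot: [0.753, 0.658, 0.0, 0.0]
ft_force: [1.1, 0.2, 1.5]
finger_gap: 0.0918
finger_force: 0.0
```

```bash
python3 - <<'E'
from h import *
c=cam("wrist"); o=env.get_obs(); im=env.capture("wrist"); np.savez("w2.npz",K=c[0],d=c[1],p=c[2],r=c[3])
print(o["time_s"],o["eef_pos"],R.from_quat(o["eef_rot"]).as_matrix()[:,1],o["ft_force"],o["joint_pos"])
cv2.imwrite("w2raw.png",im); cv2.imwrite("pics/w2.png",cv2.resize(im,(800,600),interpolation=cv2.INTER_CUBIC))
E
```

```text
6.95 [ 0.50474645 -0.09678087  0.41094578] [ 9.90935540e-01 -1.34337121e-01  5.42168866e-04] [1.09987496 0.16902745 1.50995416] [-3.38730803e-01  2.50855438e-01  1.18557631e+00  1.34177929e-04
  1.70463476e+00 -2.03968361e-01]
```

View pics/w2.png

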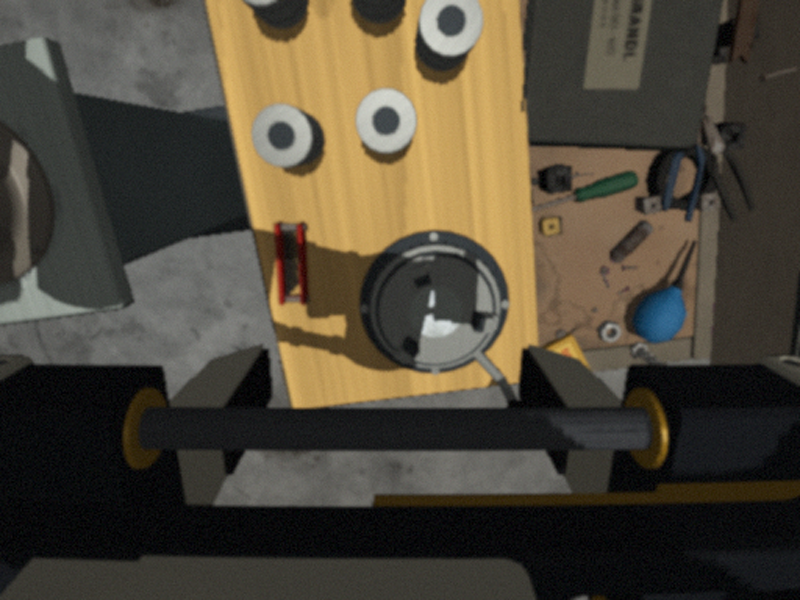

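The chuck now looks open, with its plate centred near (436,308) and the lever at (500,375). Sleeve lids show at (387,120), (451,23) and (283,136).

```bash
python3 - <<'E'
from h import *
w=np.load("w2.npz"); c=[w[k] for k in "Kdpr"]; k=512/800
print(ray(c,np.array([(386.5,120),(451,23),(283,136)])*k,.125).round(4))
print("base",ray(c,np.array([(434,301)])*k,.055).round(4),"plate",ray(c,np.array([(436,309)])*k,.075).round(4))
print("jaws",ray(c,np.array([(423,283),(479,321),(410,346)])*k,.1).round(4))
E
```

```text
[[0.5122 0.0085 0.125 ]
 [0.5759 0.0771 0.125 ]
 [0.4205 0.0079 0.125 ]]
base [[ 0.5375 -0.1838  0.055 ]] plate [[ 0.5377 -0.1866  0.075 ]]
jaws [[ 0.5267 -0.1487  0.1   ]
 [ 0.5792 -0.197   0.1   ]
 [ 0.505  -0.2149  0.1   ]]
```

Call:
{"api": "send_rows", "payload": {"moves": "7 105 -180 -32 0;7 105 -180 -32 0;7 105 -180 -32 0;7 105 -180 -32 0;7 105 -180 -32 0;7 105 -180 -32 0;7 105 -220 -32 0;7 105 -260 -32 0;7 105 -295 -32 0;7 105 -316 -32 0;7 105 -316 -32 0;7 105 -316 -32 0.6;7 105 -316 -32 0.6;7 105 -316 -32 0.6;7 105 -316 -32 0.6;7 105 -316 -32 0.6;7 105 -316 -32 0.6;7 105 -316 -32 0.6;7 105 -316 -32 0.6;7 105 -316 -32 0.6", "squeeze": 25}}

```text
time_s: 8.67
eef_pos: [0.5132, 0.0069, 0.0947]
eef_rot: [0.904, 0.428, 0.0, 0.0]
ft_force: [-1.3, 1.2, 6.5]
finger_gap: 0.0555
finger_force: 24.4
```

Call:
{"api": "send_rows", "payload": {"moves": "0 0 0 0 0.6;0 0 20 0 0.6;0 0 50 0 0.6;0 0 80 0 0.6;0 0 80 0 0.6;0 0 80 0 0.6;0 0 80 0 0.6;0 0 80 0 0.6;0 0 80 0 0.6"}}

```text
time_s: 9.42
eef_pos: [0.5122, 0.0069, 0.1725]
eef_rot: [0.904, 0.428, -0.001, -0.001]
ft_force: [0.1, 0.0, -1.9]
finger_gap: 0.0554
finger_force: 24.3
```

Call:
{"api": "send_rows", "payload": {"moves": "0 0 0 0 0.6;0 0 0 0 0.6"}}

```text
time_s: 9.58
eef_pos: [0.5127, 0.0068, 0.1731]
eef_rot: [0.904, 0.428, -0.001, -0.0]
ft_force: [0.2, 0.5, -2.1]
finger_gap: 0.0554
finger_force: 24.3
```

Call:
{"api": "send_rows", "payload": {"moves": "0 0 0 0 0.6;0 0 0 0 0.6"}}

```text
time_s: 9.75
eef_pos: [0.5129, 0.0068, 0.1736]
eef_rot: [0.904, 0.428, -0.0, -0.0]
ft_force: [0.5, 0.3, -2.3]
finger_gap: 0.0554
finger_force: 24.3
```

Call:
{"api": "send_rows", "payload": {"moves": "0 0 -40 0 0.6;0 0 -70 0 0.6;0 0 -77 0 0.6;0 0 -78 0 0.6;0 0 -78 0 0.6;0 0 -78 0 0.2;0 0 -78 0 0.2;0 0 -78 0 0;0 0 -78 0 0;0 0 -78 0 0;0 0 -78 0 0;0 0 -40 0 0;0 0 0 0 0;-40 0 0 0 0;-80 0 0 0 0;-92 1 0 0 0;-92 1 -40 0 0;-92 1 -78 0 0;-92 1 -78 0 0;-92 1 -78 0 0.6"}}

```text
time_s: 11.42
eef_pos: [0.4199, 0.008, 0.0953]
eef_rot: [0.904, 0.428, -0.002, -0.001]
ft_force: [0.2, 0.2, 0.9]
finger_gap: 0.0886
finger_force: 0.0
```

Call:
{"api": "send_rows", "payload": {"moves": "0 0 0 0 0.6;0 0 0 0 0.6;0 0 0 0 0.6;0 0 0 0 0.6;0 0 0 0 0.6;0 0 0 0 0.6;0 0 0 0 0.6;0 0 0 0 0.6;0 0 20 0 0.6;0 0 50 0 0.6;0 0 80 0 0.6;0 0 80 0 0.6;0 0 80 0 0.6;0 0 80 0 0.6;0 0 80 0 0.6;0 0 80 0 0.6;0 0 80 0 0.6"}}

```text
time_s: 12.83
eef_pos: [0.4204, 0.0079, 0.1748]
eef_rot: [0.904, 0.428, -0.001, -0.001]
ft_force: [0.4, -0.3, -4.6]
finger_gap: 0.0543
finger_force: 24.6
```

Call:
{"api": "send_rows", "payload": {"moves": "0 0 40 0 0.6;20 -30 40 10 0.6;40 -60 40 20 0.6;60 -95 40 30 0.6;80 -130 40 40 0.6;100 -165 40 50 0.6;118 -195 40 60 0.6;118 -195 40 70 0.6;118 -195 40 70 0.6;118 -195 40 70 0.6;118 -195 40 70 0.6;118 -195 10 70 0.6;118 -195 10 70 0.6"}}

```text
time_s: 13.92
eef_pos: [0.5365, -0.1861, 0.1807]
eef_rot: [0.495, 0.869, -0.0, -0.005]
ft_force: [-2.4, 0.8, -6.5]
finger_gap: 0.0537
finger_force: 25.0
```

```bash
python3 - <<'E'
from h import *
o=env.get_obs(); print(o["time_s"],o["eef_pos"],o["ft_force"],o["finger_gap"])
im=env.capture("side"); cv2.imwrite("pics/s3.png",cv2.resize(im[130:290,200:390],None,fx=3,fy=3,interpolation=cv2.INTER_CUBIC))
E
```

```text
13.9167 [ 0.53648837 -0.18606748  0.18068251] [-2.43979668  0.84408983 -6.54620377] 0.05368921027135586
```

View pics/s3.png

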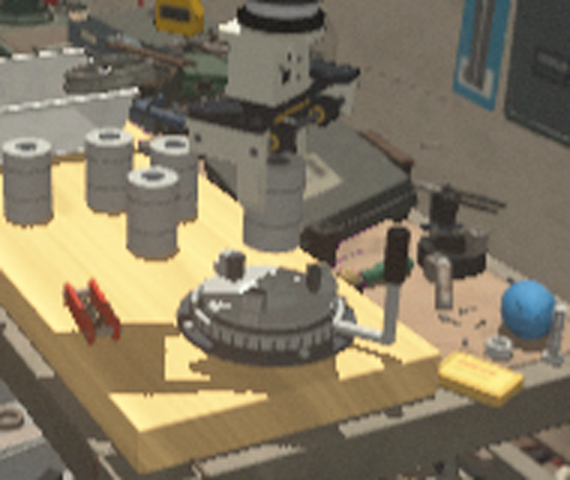

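The sleeve hangs upright above the chuck near (272,210) in the crop, and the lever is clear at (397,255). I'll lower it now.

Call:
{"api": "send_rows", "payload": {"moves": "0 0 -30 0 0.6;0 0 -50 0 0.6;0 0 -57 0 0.6;0 0 -59 0 0.6;0 0 -59 0 0.6;0 0 -59 0 0.6"}}

```text
time_s: 14.47
eef_pos: [0.5396, -0.1875, 0.1279]
eef_rot: [0.495, 0.869, 0.0, 0.001]
ft_force: [0.7, 0.1, -4.0]
finger_gap: 0.0537
finger_force: 25.0
```

Call:
{"api": "send_rows", "payload": {"moves": "0 0 -2 0 0.6;0 0 -3 0 0.6;0 0 -3 0 0.6;0 0 -3 0 0.6"}}

```text
time_s: 14.8
eef_pos: [0.5402, -0.1879, 0.1266]
eef_rot: [0.495, 0.869, 0.0, 0.002]
ft_force: [-0.9, 0.5, 7.4]
finger_gap: 0.0533
finger_force: 25.0
```

Seated, since the force turned positive. Next: release, rise and look.

Call:
{"api": "send_rows", "payload": {"moves": "0 0 1 0 0.6;0 0 1 0 0.3;0 0 1 0 0.2;0 0 1 0 0.2;0 0 1 0 0.1;0 0 1 0 0;0 0 1 0 0;0 0 1 0 0;0 0 40 0 0;0 0 80 0 0;0 0 120 0 0;-10 0 160 0 0;-20 0 200 0 0;-60 0 240 0 0;-80 0 240 0 0;-80 0 240 0 0;-80 0 240 0 0"}}

```text
time_s: 16.22
eef_pos: [0.4584, -0.1873, 0.3653]
eef_rot: [0.496, 0.869, 0.0, 0.002]
ft_force: [0.3, 0.4, 0.5]
finger_gap: 0.0916
finger_force: 0.0
```

```bash
python3 - <<'E'
from h import *
c=cam("wrist"); o=env.get_obs(); im=env.capture("wrist"); np.savez("w3.npz",K=c[0],d=c[1],p=c[2],r=c[3])
print(o["time_s"],o["eef_pos"],o["ft_force"],o["joint_pos"])
cv2.imwrite("w3raw.png",im); cv2.imwrite("pics/w3.png",cv2.resize(im,(800,600),interpolation=cv2.INTER_CUBIC))
E
```

```text
16.2167 [ 0.45836246 -0.18731567  0.36534125] [0.34195012 0.42258408 0.50754077] [-5.42961020e-01  2.15911282e-01  1.35074006e+00  1.53997804e-04
  1.57172914e+00 -1.07681551e+00]
```

View pics/w3.png

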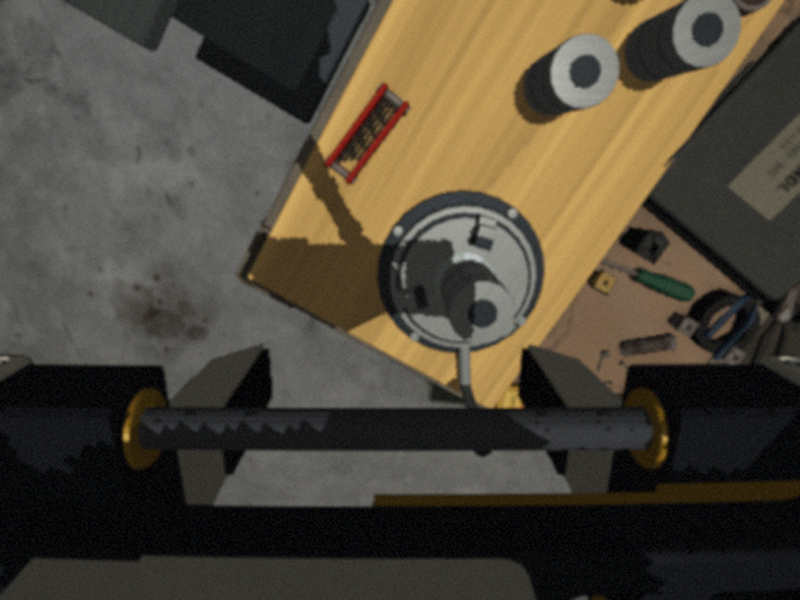

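The sleeve stands upright on the seat, with its lid centre at (482,314). The lever arm leaves the chuck at (465,375). The other sleeves show at (585,70) and (708,30).

```bash
python3 - <<'E'
from h import *
w=np.load("w3.npz"); c=[w[k] for k in "Kdpr"]; k=512/800
print(ray(c,np.array([(483,314)])*k,.155).round(4),ray(c,np.array([(460,269)])*k,.075).round(4), ray(c,np.array([(585,70)])*k,.125).round(4))
cx,cy,r=.5385,-.1875,.120
a0=np.radians(-57)
for d in range(6,80,6):
    a=a0-np.radians(d); p=1000*r*(np.array([np.cos(a),np.sin(a)])-[np.cos(a0),np.sin(a0)]); print(d,p.round(0))
E
```

```text
[[ 0.5439 -0.1919  0.155 ]] [[ 0.5277 -0.1811  0.075 ]] [[0.5133 0.0058 0.125 ]]
6 [-11.  -6.]
12 [-22. -11.]
18 [-34. -15.]
24 [-47. -18.]
30 [-59. -19.]
36 [-72. -19.]
42 [-84. -18.]
48 [-96. -15.]
54 [-108.  -11.]
60 [-120.   -6.]
66 [-131.    0.]
72 [-141.    7.]
78 [-150.   16.]
```

Call:
{"api": "send_rows", "payload": {"moves": "40 -30 0 3 0;80 -60 0 3 0;120 -90 -20 3 0;144 -102 -60 3 0;144 -102 -100 3 0;144 -102 -140 3 0;144 -102 -180 3 0;144 -102 -215 3 0;144 -102 -228 3 0;144 -102 -228 3 0;144 -102 -228 3 0.9;144 -102 -228 3 0.9;144 -102 -228 3 0.9;144 -102 -228 3 0.9;144 -102 -228 3 0.9;144 -102 -228 3 0.9;144 -102 -228 3 0.9;144 -102 -228 3 0.9;144 -102 -228 3 0.9;144 -102 -228 3 0.9", "squeeze": 30}}

```text
time_s: 17.93
eef_pos: [0.603, -0.2892, 0.1359]
eef_rot: [0.472, 0.881, 0.0, 0.0]
ft_force: [0.8, -1.0, -0.7]
finger_gap: 0.0297
finger_force: 0.0
```

Call:
{"api": "send_rows", "payload": {"moves": "0 0 0 0 0.9;0 0 0 0 0.9;0 0 0 0 0.9;0 0 0 0 0.9;0 0 0 0 0.9"}}

```text
time_s: 18.35
eef_pos: [0.6036, -0.2889, 0.1359]
eef_rot: [0.472, 0.882, 0.0, 0.001]
ft_force: [5.2, 0.6, -1.3]
finger_gap: 0.0192
finger_force: 30.0
```

Call:
{"api": "send_rows", "payload": {"moves": "-11 -6 0 -6 0.9;-22 -11 0 -12 0.9;-34 -15 0 -18 0.9;-47 -18 0 -24 0.9;-59 -19 0 -30 0.9;-72 -19 0 -36 0.9;-84 -18 0 -42 0.9;-96 -15 0 -48 0.9;-96 -15 0 -48 0.9"}}

```text
time_s: 19.1
eef_pos: [0.5052, -0.3045, 0.1358]
eef_rot: [0.791, 0.611, -0.001, -0.0]
ft_force: [-1.9, -2.0, -2.7]
finger_gap: 0.0194
finger_force: 30.0
```

Call:
{"api": "send_rows", "payload": {"moves": "-6 2 0 -3 0.9;-12 4 0 -6 0.9;-18 6 0 -9 0.9;-24 9 0 -12 0.9"}}

```text
time_s: 19.43
eef_pos: [0.484, -0.2964, 0.1359]
eef_rot: [0.85, 0.528, 0.0, 0.001]
ft_force: [6.9, -4.6, -5.9]
finger_gap: 0.0198
finger_force: 30.0
```

Call:
{"api": "send_rows", "payload": {"moves": "-5 3 0 -3 0.9;-11 6 0 -6 0.9"}}

```text
time_s: 19.6
eef_pos: [0.4736, -0.2905, 0.1359]
eef_rot: [0.876, 0.482, 0.001, 0.002]
ft_force: [10.7, -3.8, -7.1]
finger_gap: 0.0193
finger_force: 30.0
```

Call:
{"api": "send_rows", "payload": {"moves": "-5 3 0 -3 0.9;-9 6 0 -5 0.9;-9 6 0 -5 0.9"}}

```text
time_s: 19.85
eef_pos: [0.4645, -0.2841, 0.1358]
eef_rot: [0.896, 0.444, 0.001, 0.002]
ft_force: [9.2, -4.3, -8.0]
finger_gap: 0.0195
finger_force: 30.0
```

Call:
{"api": "send_rows", "payload": {"moves": "0 0 0 0 0.5;0 0 0 0 0.4;0 0 0 0 0.3;0 0 0 0 0.3;0 0 0 0 0.3;0 0 0 0 0.3;0 0 0 0 0.3;0 0 0 0 0.3;0 0 30 0 0;0 0 70 0 0;0 0 110 0 0;0 0 150 0 0;0 40 190 0 0;0 80 230 0 0;0 120 260 0 0;0 160 270 0 0;0 190 270 0 0;0 220 270 0 0;0 250 270 0 0;0 250 270 0 0"}}

```text
time_s: 21.52
eef_pos: [0.4623, -0.0273, 0.4071]
eef_rot: [0.895, 0.447, 0.001, -0.001]
ft_force: [-0.5, 0.5, -0.6]
finger_gap: 0.0917
finger_force: 0.0
```

```bash
python3 - <<'E'
from h import *
c=cam("wrist"); o=env.get_obs(); im=env.capture("wrist"); np.savez("w4.npz",K=c[0],d=c[1],p=c[2],r=c[3])
print(o["time_s"],o["eef_pos"],R.from_quat(o["eef_rot"]).as_matrix()[:,1],o["ft_force"])
cv2.imwrite("pics/w4.png",cv2.resize(im,(800,600),interpolation=cv2.INTER_CUBIC))
E
```

```text
21.5167 [ 0.46234638 -0.02727947  0.40712299] [ 7.99078029e-01 -6.01227240e-01  3.29803934e-04] [-0.53886206  0.54487428 -0.61174225]
```

View pics/w4.png

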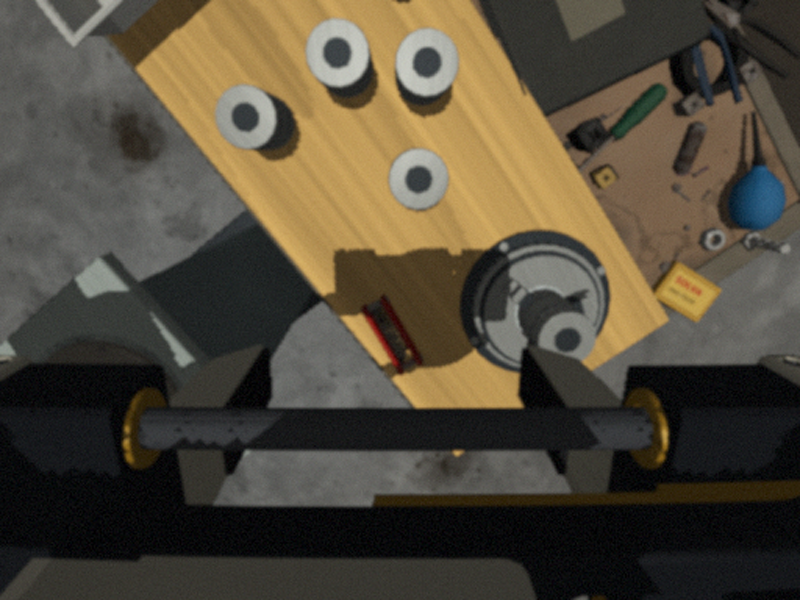

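The lids are at (418,179), (427,62), (338,53) and (246,117). The chucked sleeve is upright with its lid at (566,339).

```bash
python3 - <<'E'
from h import *
w=np.load("w4.npz"); c=[w[k] for k in "Kdpr"]; k=512/800
print(ray(c,np.array([(418,179),(427,62),(338,53),(246,117)])*k,.125).round(4)); print(ray(c,np.array([(566,339)])*k,.155).round(4))
E
```

```text
[[0.5129 0.0051 0.125 ]
 [0.5758 0.0779 0.125 ]
 [0.5207 0.1282 0.125 ]
 [0.4258 0.137  0.125 ]]
[[ 0.5367 -0.1892  0.155 ]]
```

Call:
{"api": "send_rows", "payload": {"moves": "30 20 -30 0 0;51 33 -70 0 0;51 33 -110 0 0;51 33 -150 0 0;51 33 -190 0 0;51 33 -230 0 0;51 33 -270 0 0;51 33 -300 0 0;51 33 -312 0 0;51 33 -312 0 0;51 33 -312 0 0.6;51 33 -312 0 0.6;51 33 -312 0 0.6;51 33 -312 0 0.6;51 33 -312 0 0.6;51 33 -312 0 0.6;51 33 -312 0 0.6;51 33 -312 0 0.6;51 33 -312 0 0.6;51 33 -312 0 0.6", "squeeze": 25}}

```text
time_s: 23.23
eef_pos: [0.514, -0.0, 0.0945]
eef_rot: [0.896, 0.444, 0.0, 0.0]
ft_force: [-3.4, 1.1, 6.4]
finger_gap: 0.0544
finger_force: 24.8
```

Call:
{"api": "send_rows", "payload": {"moves": "0 0 20 0 0.6;0 0 60 0 0.6;0 0 100 0 0.6;0 0 125 0 0.6;0 0 125 0 0.6;0 0 125 0 0.6;0 0 125 0 0.6;0 0 125 0 0.6;0 0 125 0 0.6"}}

```text
time_s: 23.98
eef_pos: [0.5132, -0.0001, 0.2172]
eef_rot: [0.896, 0.443, -0.001, -0.001]
ft_force: [-0.0, -0.0, -1.2]
finger_gap: 0.0539
finger_force: 24.8
```

Call:
{"api": "send_rows", "payload": {"moves": "5 40 10 6 0.6;10 80 10 12 0.6;15 120 10 18 0.6;20 160 10 24 0.6;22 200 10 30 0.6;24 240 10 37 0.6;27 270 10 37 0.6;27 270 10 37 0.6;27 270 10 37 0.6"}}

```text
time_s: 24.73
eef_pos: [0.5402, 0.2712, 0.2271]
eef_rot: [0.708, 0.706, -0.001, -0.0]
ft_force: [0.1, -0.9, -1.4]
finger_gap: 0.0541
finger_force: 24.8
```

```bash
python3 - <<'E'
from h import *
c=cam("wrist"); o=env.get_obs(); im=env.capture("wrist"); np.savez("w5.npz",K=c[0],d=c[1],p=c[2],r=c[3])
print(o["time_s"],o["eef_pos"],R.from_quat(o["eef_rot"]).as_matrix()[:,1],o["ft_force"])
cv2.imwrite("pics/w5.png",cv2.resize(im,(800,600),interpolation=cv2.INTER_CUBIC))
print(proj(c,[[.366,.284,.047],[.604,.284,.047],[.604,.436,.047],[.366,.436,.047]])/.64)
E
```

```text
24.7333 [0.54024698 0.27118949 0.22708489] [ 0.99999117 -0.00340787 -0.00245943] [ 0.09551823 -0.87512262 -1.40210011]
[[150.93250893 249.87083081]
 [485.60851575 247.89437111]
 [496.61442547   7.42733644]
 [117.72570741  13.36614109]]
```

View pics/w5.png

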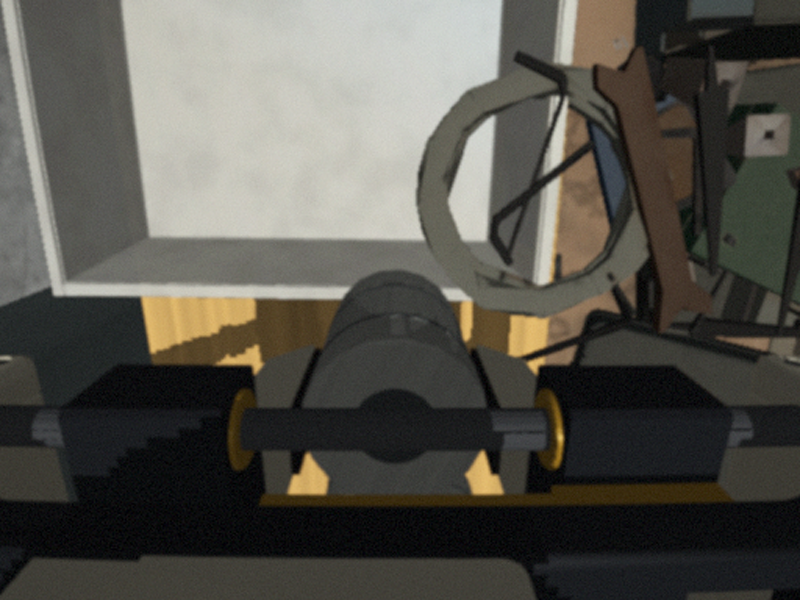

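The white tray floor's near edge runs from (150,240) to (495,240), matching my estimate. A grey ring overhangs the tray's right side, centred near (537,190), so I'll work out its height and keep clear of it.

```bash
python3 - <<'E'
from h import *
w=np.load("w5.npz"); c=[w[k] for k in "Kdpr"]; s=cam("scene")
for z in np.arange(.05,.25,.02):
    a=ray(c,np.array([(537,190),(419,190)])*.64,z); b=ray(s,[(155,222)],z); print(round(z,2),a[:,:2].round(3).tolist(),b[0,:2].round(3), np.linalg.norm(a[0]-b[0]).round(3))
print(ray(c,np.array([(150,240),(495,240)])*.64,.047).round(3))
E
```

```text
0.05 [[0.636, 0.324], [0.557, 0.324]] [0.674 0.296] 0.047
0.07 [[0.63, 0.326], [0.556, 0.326]] [0.657 0.304] 0.034
0.09 [[0.625, 0.327], [0.555, 0.327]] [0.64  0.312] 0.021
0.11 [[0.619, 0.329], [0.554, 0.329]] [0.623 0.32 ] 0.01
0.13 [[0.613, 0.33], [0.553, 0.331]] [0.606 0.328] 0.008
0.15 [[0.607, 0.332], [0.552, 0.332]] [0.588 0.336] 0.019
0.17 [[0.601, 0.333], [0.551, 0.334]] [0.571 0.343] 0.031
0.19 [[0.595, 0.335], [0.55, 0.335]] [0.554 0.351] 0.044
0.21 [[0.589, 0.337], [0.549, 0.337]] [0.537 0.359] 0.057
0.23 [[0.583, 0.338], [0.548, 0.338]] [0.52  0.367] 0.07
[[0.366 0.291 0.047]
 [0.61  0.29  0.047]]
```

Call:
{"api": "send_rows", "payload": {"moves": "-15 7 0 -7 0.6;-30 15 0 -14 0.6;-45 22 0 -21 0.6;-60 30 0 -28 0.6;-75 38 0 -35 0.6;-90 45 0 -42 0.6;-105 55 0 -49 0.6;-120 62 0 -56 0.6;-135 70 0 -63 0.6;-145 77 0 -70 0.6;-145 77 0 -77 0.6;-145 77 0 -84 0.6;-145 77 0 -90 0.6;-145 77 -40 -90 0.6;-145 77 -80 -90 0.6;-145 77 -115 -90 0.6;-145 77 -127 -90 0.6;-145 77 -128 -90 0.6;-145 77 -128 -90 0.6"}}

```text
time_s: 26.37
eef_pos: [0.3963, 0.3455, 0.1005]
eef_rot: [1.0, -0.004, -0.001, 0.001]
ft_force: [0.8, 0.2, -0.9]
finger_gap: 0.0542
finger_force: 24.8
```

Call:
{"api": "send_rows", "payload": {"moves": "0 0 0 0 0.5;0 0 -1 0 0.36;0 0 -1 0 0.36;0 0 -1 0 0.36;0 0 -1 0 0.36;0 0 40 0 0.36;0 0 80 0 0.2;0 0 120 0 0;0 0 120 0 0;0 0 120 0 0"}}

```text
time_s: 27.2
eef_pos: [0.397, 0.3476, 0.2237]
eef_rot: [1.0, -0.003, 0.003, -0.002]
ft_force: [0.8, -1.2, -1.1]
finger_gap: 0.0808
finger_force: 0.0
```

Call:
{"api": "send_rows", "payload": {"moves": "6 -40 0 0 0;12 -80 0 0 0;18 -120 0 0 0;24 -160 0 0 0;30 -200 0 0 0;31 -211 -30 0 0;31 -211 -70 0 0;31 -211 -105 0 0;31 -211 -124 0 0;31 -211 -124 0 0;31 -211 -124 0 0.6;31 -211 -124 0 0.6;31 -211 -124 0 0.6;31 -211 -124 0 0.6;31 -211 -124 0 0.6;31 -211 -124 0 0.6;31 -211 -124 0 0.6;31 -211 -124 0 0.6;31 -211 -124 0 0.6;31 -211 -124 0 0.6"}}

```text
time_s: 28.87
eef_pos: [0.4275, 0.136, 0.0975]
eef_rot: [1.0, -0.003, 0.001, -0.0]
ft_force: [-0.9, 1.3, 6.6]
finger_gap: 0.0536
finger_force: 24.9
```

Call:
{"api": "send_rows", "payload": {"moves": "0 0 20 0 0.6;0 0 60 0 0.6;0 0 100 0 0.6;0 0 125 0 0.6;0 0 125 0 0.6;0 0 125 0 0.6;0 0 125 0 0.6;0 0 125 0 0.6;0 0 125 0 0.6"}}

```text
time_s: 29.62
eef_pos: [0.4261, 0.1356, 0.2203]
eef_rot: [1.0, -0.003, -0.002, 0.0]
ft_force: [-0.3, -0.7, -1.0]
finger_gap: 0.0536
finger_force: 24.9
```

Call:
{"api": "send_rows", "payload": {"moves": "2 40 0 0 0.6;4 80 0 0 0.6;6 120 0 0 0.6;9 160 0 0 0.6;11 200 0 0 0.6;14 240 0 0 0.6;14 254 0 0 0.6;14 254 0 0 0.6;14 254 -40 0 0.6;14 254 -80 0 0.6;14 254 -110 0 0.6;14 254 -121 0 0.6;14 254 -121 0 0.6;14 254 -121 0 0.36;14 254 -121 0 0.36;14 254 -121 0 0.36;14 254 -121 0 0.36;14 254 -80 0 0.36;14 254 -40 0 0.2;14 254 0 0 0"}}

```text
time_s: 31.28
eef_pos: [0.4406, 0.3895, 0.2234]
eef_rot: [1.0, -0.003, -0.0, 0.0]
ft_force: [1.4, 1.6, -0.8]
finger_gap: 0.0679
finger_force: 0.0
```

Call:
{"api": "send_rows", "payload": {"moves": "0 -35 20 0 0;0 -70 40 0 0;0 -105 60 0 0;0 -140 80 0 0;0 -175 100 0 0;0 -210 120 0 0;0 -245 140 0 0;0 -285 160 0 0;0 -285 160 0 0;0 -285 160 0 0"}}

```text
time_s: 32.12
eef_pos: [0.4413, 0.1032, 0.3834]
eef_rot: [1.0, -0.005, 0.002, -0.0]
ft_force: [0.8, 0.5, -0.1]
finger_gap: 0.092
finger_force: 0.0
```

```bash
python3 - <<'E'
from h import *
c=cam("wrist"); o=env.get_obs(); im=env.capture("wrist")
print(o["time_s"],o["eef_pos"],o["ft_force"])
cv2.imwrite("pics/w6.png",cv2.resize(im,(800,600),interpolation=cv2.INTER_CUBIC))
print(proj(c,[[.521,.128,.125],[.576,.078,.125]])/.64)
g=cv2.medianBlur(cv2.cvtColor(im,cv2.COLOR_BGR2GRAY),3)
n,l,s,ce=cv2.connectedComponentsWithStats((g<75).astype(np.uint8),connectivity=4)
for i in range(1,n):
    if 80<s[i][4]<500 and ce[i][1]<230 and .7<s[i][2]/s[i][3]<1.4: print(s[i],ce[i]/.64,ray(c,[ce[i]],.125).round(3))
E
```

```text
32.1167 [0.44132689 0.10321567 0.38340529] [ 0.77567275  0.48291729 -0.07282825]
[[363.91143179 152.17387725]
 [424.61808267  80.05452523]]
[132   0  31  34 217] [229.77390553  20.53571429] [[0.622 0.23  0.125]]
[197  18  24  26 215] [325.57412791  46.57703488] [[0.602 0.156 0.125]]
[461  29  27  20 115] [739.7826087   56.68478261] [[ 0.594 -0.176  0.125]]
[263  43  17  19 251] [423.90438247  80.93251992] [[0.575 0.079 0.125]]
[485  73  18  20 285] [771.18421053 129.00219298] [[ 0.539 -0.213  0.125]]
[224  90  16  17 206] [361.86286408 153.48907767] [[0.52  0.13  0.125]]
[ 40 156  16  17 199] [ 74.41111809 256.08511307] [[0.437 0.39  0.125]]
[ 74 183  16  16 191] [127.82231675 297.63579843] [[0.398 0.347 0.125]]
```

View pics/w6.png

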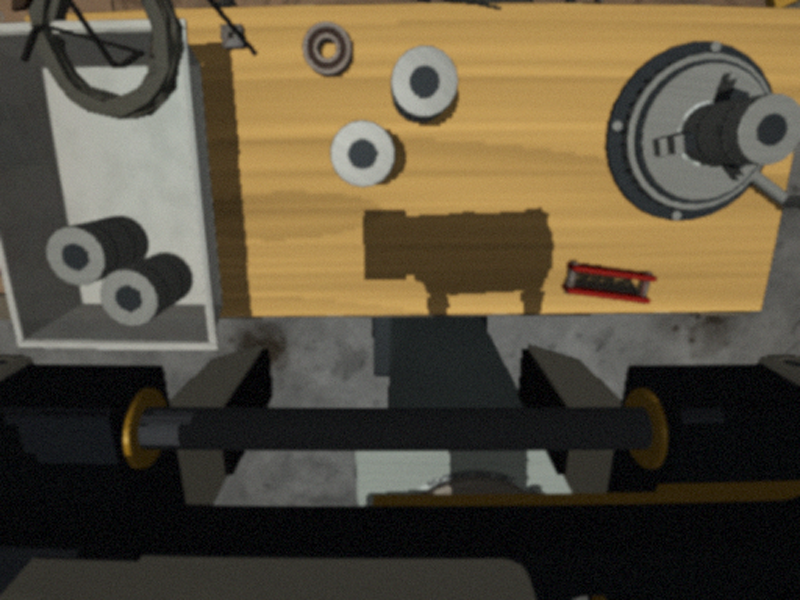

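The two sleeves in the tray stand upright, at (75,256) and (128,297). C is at (362,153), A at (424,81), and the chucked sleeve is upright with the lever in its closed position.

Call:
{"api": "send_rows", "payload": {"moves": "30 10 -30 -7 0;60 20 -60 -14 0;80 25 -95 -20 0;80 25 -135 -20 0;80 25 -175 -20 0;80 25 -215 -20 0;80 25 -250 -20 0;80 25 -280 -20 0;80 25 -285 -20 0;80 25 -285 -20 0;80 25 -285 -20 0.6;80 25 -285 -20 0.6;80 25 -285 -20 0.6;80 25 -285 -20 0.6;80 25 -285 -20 0.6;80 25 -285 -20 0.6;80 25 -285 -20 0.6;80 25 -285 -20 0.6;80 25 -285 -20 0.6;80 25 -285 -20 0.6"}}

```text
time_s: 33.83
eef_pos: [0.5213, 0.1297, 0.0976]
eef_rot: [0.984, -0.177, 0.001, -0.0]
ft_force: [-1.0, 1.1, 6.2]
finger_gap: 0.0562
finger_force: 24.2
```

Call:
{"api": "send_rows", "payload": {"moves": "0 0 20 0 0.6;0 0 60 0 0.6;0 0 100 0 0.6;0 0 125 0 0.6;0 0 125 0 0.6;0 0 125 0 0.6;0 0 125 0 0.6;0 0 125 0 0.6;0 0 125 0 0.6"}}

```text
time_s: 34.58
eef_pos: [0.5202, 0.1297, 0.2201]
eef_rot: [0.984, -0.177, -0.002, 0.001]
ft_force: [-0.5, 0.2, -1.3]
finger_gap: 0.0563
finger_force: 24.2
```

Call:
{"api": "send_rows", "payload": {"moves": "-6 36 0 7 0.6;-12 72 0 14 0.6;-18 110 0 20 0.6;-24 150 0 20 0.6;-29 190 0 20 0.6;-33 217 0 20 0.6;-33 217 0 20 0.6;-33 217 0 20 0.6;-33 217 -40 20 0.6;-33 217 -80 20 0.6;-33 217 -110 20 0.6;-33 217 -121 20 0.6;-33 217 -121 20 0.6;-33 217 -121 20 0.36;-33 217 -121 20 0.36;-33 217 -121 20 0.36;-33 217 -121 20 0.36;-33 217 -80 20 0.36;-33 217 -40 20 0.2;-33 217 0 20 0"}}

```text
time_s: 36.25
eef_pos: [0.4876, 0.3466, 0.2235]
eef_rot: [1.0, -0.003, -0.0, 0.0]
ft_force: [0.6, 1.3, 1.1]
finger_gap: 0.0681
finger_force: 0.0
```

Call:
{"api": "send_rows", "payload": {"moves": "0 -40 0 0 0;0 -80 0 0 0;10 -115 0 0 0;25 -150 0 0 0;45 -185 0 0 0;65 -220 0 0 0;80 -250 0 0 0;88 -268 -30 0 0;88 -268 -70 0 0;88 -268 -105 0 0;88 -268 -125 0 0;88 -268 -125 0 0;88 -268 -125 0 0.6;88 -268 -125 0 0.6;88 -268 -125 0 0.6;88 -268 -125 0 0.6;88 -268 -125 0 0.6;88 -268 -125 0 0.6;88 -268 -125 0 0.6;88 -268 -125 0 0.6"}}

```text
time_s: 37.92
eef_pos: [0.5765, 0.0788, 0.098]
eef_rot: [1.0, -0.003, 0.001, 0.0]
ft_force: [-0.9, 0.3, 6.5]
finger_gap: 0.0578
finger_force: 25.0
```

Call:
{"api": "send_rows", "payload": {"moves": "0 0 0 0 0.6;0 0 0 0 0.6;0 0 20 0 0.6;0 0 60 0 0.6;0 0 100 0 0.6;0 0 125 0 0.6;0 0 125 0 0.6;0 0 125 0 0.6;0 0 125 0 0.6;0 0 125 0 0.6;0 0 125 0 0.6"}}

```text
time_s: 38.83
eef_pos: [0.5752, 0.0788, 0.2199]
eef_rot: [1.0, -0.003, -0.002, 0.0]
ft_force: [-0.4, -0.0, -1.8]
finger_gap: 0.0578
finger_force: 25.0
```

Call:
{"api": "send_rows", "payload": {"moves": "0 0 0 0 0.6;0 0 0 0 0.6;0 0 0 0 0.6"}}

```text
time_s: 39.08
eef_pos: [0.5759, 0.0788, 0.2214]
eef_rot: [1.0, -0.003, -0.0, 0.0]
ft_force: [0.8, -1.0, -1.7]
finger_gap: 0.058
finger_force: 25.0
```

Call:
{"api": "send_rows", "payload": {"moves": "0 0 0 0 0.6;0 0 0 0 0.6;0 0 0 0 0.6"}}

```text
time_s: 39.33
eef_pos: [0.576, 0.0788, 0.2219]
eef_rot: [1.0, -0.003, 0.0, 0.0]
ft_force: [0.6, -0.0, -1.3]
finger_gap: 0.058
finger_force: 25.0
```

Call:
{"api": "send_rows", "payload": {"moves": "-20 36 10 0 0.6;-40 72 20 0 0.6;-60 110 20 0 0.6;-64 150 20 0 0.6;-64 190 20 0 0.6;-64 230 20 0 0.6;-64 270 20 0 0.6;-60 300 20 0 0.6;-44 314 20 0 0.6;-44 314 0 0 0.6;-44 314 -30 0 0.6;-44 314 -60 0 0.6;-44 314 -80 0 0.6;-44 314 -95 0 0.6;-44 314 -95 0 0.6"}}

```text
time_s: 40.58
eef_pos: [0.5301, 0.3917, 0.1227]
eef_rot: [1.0, -0.003, -0.003, 0.002]
ft_force: [-0.0, 0.4, -1.3]
finger_gap: 0.0576
finger_force: 25.0
```

Call:
{"api": "send_rows", "payload": {"moves": "0 0 -15 0 0.6;0 0 -24 0 0.6;0 0 -26 0 0.6;0 0 -26 0 0.6;0 0 -26 0 0.33;0 0 -26 0 0.33;0 0 -26 0 0.33;0 0 -26 0 0.33;0 0 -26 0 0.33;0 0 10 0 0.33;0 0 50 0 0.33;0 0 90 0 0.33;-20 -40 120 0 0;-40 -80 150 0 0;-60 -120 180 0 0;-80 -160 210 0 0;-100 -200 230 0 0;-115 -240 260 0 0;-130 -290 280 0 0;-130 -290 280 0 0"}}

```text
time_s: 42.25
eef_pos: [0.4125, 0.1331, 0.3911]
eef_rot: [1.0, -0.003, 0.001, 0.0]
ft_force: [0.7, -0.5, 0.4]
finger_gap: 0.0917
finger_force: 0.0
```

```bash
python3 - <<'E'
from h import *
o=env.get_obs(); im=env.capture("wrist"); print(o["time_s"],o["eef_pos"],o["ft_force"])
sd=env.capture("side"); sc=env.capture("scene")
cv2.imwrite("pics/f1.png",np.vstack([np.hstack([cv2.resize(im,(400,300)),cv2.resize(sc[100:340,90:370],(400,300))]),np.hstack([cv2.resize(sd[100:290,190:390],(400,300),interpolation=cv2.INTER_CUBIC),cv2.resize(sd,(400,300))])]))
E
```

```text
42.25 [0.41247275 0.13310294 0.39114507] [ 0.74916647 -0.46940646  0.41828348]
```

View pics/f1.png

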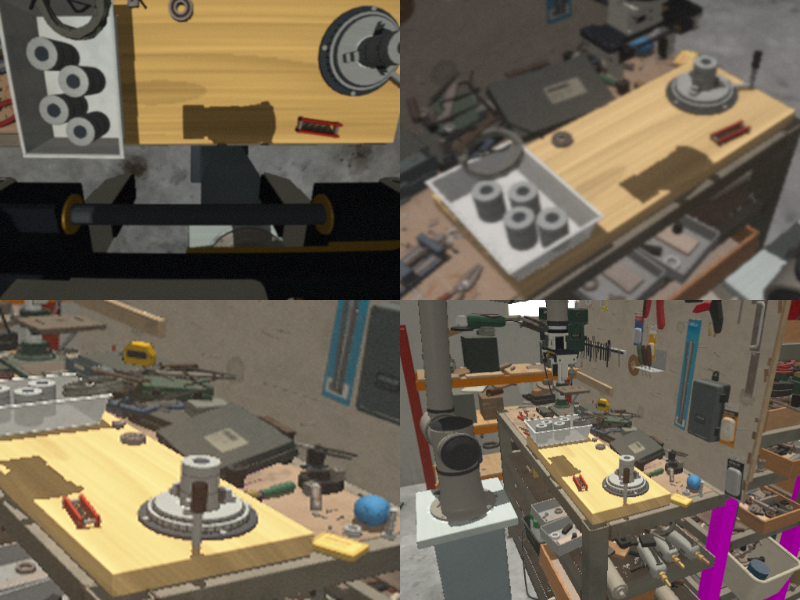

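All four empty sleeves stand in the tray, around (60,90) in the wrist panel. The cored one is upright in the chuck at (200,480) in the side crop, with the lever closed, and the other things are undisturbed.

```bash
python3 -c "
from plant import env
print(env.hand_in())"
```

```text
the job is handed in; nothing more can be done
None
```

The job is handed in: the one cored sleeve (about 4 to 4.6 N against 1 to 2 N for the others) is gripped upright in the chuck, the four empty sleeves stand in the white tray, and the final pictures show the bystanders undisturbed; the hand-in returned no verdict.

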